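# Function-test the pump desk's emergency stop

## Robot

A 7-joint arm with a two-finger parallel gripper is mounted at the origin on the work surface. World frame = base frame: x ahead of the robot, y to its left, z up, the work surface at z = 0. Lengths are in m, angles in rad, forces in N, time in s.
With the tool pointing down it reaches from about 0.4 to 0.875 m from the base axis. Payload 19.3 kg.
Tool frame: the origin (TCP) lies at the very end of the fingers, on their centre line; the grasp point (between the pads) lies 19 mm behind it; z points along the fingers, y is the direction in which the jaws open and shut (so a half turn about z gives the same grasp; the last joint's range is limited). The gripper opens to 85 mm and grips with 20 to 120 N. Pads are 22 mm wide; open, the fingers measure 114 mm over their backs; the gripper's body (76 mm by 85 mm) begins 54 mm behind the grasp point. The pads swing forward as they close: fully open they stand 13 mm farther back than shut.
Start: joints at [1.134, 0.521, -0.036, 1.599, 0.021, 1.021, -0.113], TCP at [0.224, -0.583, 0.231] pointing down, gripper open.
Joint ranges: [-2.91, 2.91], [-0.3, 2.13], [-1.5, 1.42], [0.17, 2.43], [-1.26, 4.41], [0.16, 1.93], [-2.52, 2.52]. Speed limits (rad/s): [1.89, 1.89, 2.39, 2.39, 3.01, 3.01, 3.01].

## Interface

Orientations are given as [roll, pitch, yaw] about the fixed x, y, z axes, in that order (R = Rz(yaw) Ry(pitch) Rx(roll)).
In Python, from workcell import bot gives the robot as it stands. The module is installed in compiled form; this text tells all that it offers.
- The arm moves only by the shell command python3 -m inch 'ROWS' [FORCE]. ROWS is JSON, a list of rows, each an object of numbers: "dx", "dy", "dz": the shift along the tool's x, y, z in mm; "rx", "ry", "rz": the turn, a rotation vector about the tool's x, y, z in rad; "hand": the closure, from -1 (fully open) to 1 (shut), so that 0 is half open. In form: [{"dx": .., "dy": .., "dz": .., "rx": .., "ry": .., "rz": .., "hand": ..}, ...]. A call has 1 to 10 rows; each row shifts and turns the commanded pose from where the row before left it, along the tool's axes as they then stand; what a row does not reach is not made up. A row lasts 1/10 s, in which the tool goes at most 50 mm and 8.59 degrees, less where a joint would pass 70% of its speed; a pose out of reach is approached as far as the arm can. A call with a gripper value outside its range is refused whole. The fingers move at their own pace and stop on an object; FORCE is the grip in N (left out, the last holds). Time passes only in rows, so rows that do not move let the fingers close. It gives the time, the measured TCP pose, the force and the opening at its end, in the units of the state.
- bot.observe(): the state, without advancing time (a new reading comes with each control period).
- bot.grab_frame(name): name is "scene" or "top" or "wrist"; returns (picture, depth): 480x640x3 uint8, red, green, blue; 480x640 float32, m along the optical axis (not along the pixel's ray), 0 where there is no reading.
- bot.get_calibration(name): a dict with "vertical_fov" (degrees; the focal length in pixels is half the picture's height over the tangent of half this angle, whatever the lens; pixels are square), "cx", "cy" (the principal point, pixels), "origin" and "orientation" of the camera in the world. Camera axes: x right, y down, z forward; pixel columns grow to the right and rows downward; lengths in m; the calibration is good to about 2 mm. A picture is of the moment at which its call begins: read the wrist's pose just before it. get_calibration takes no time and is no camera call; for the wrist camera it gives the pose at the moment of the call.
- bot.job_done(): hands the job in, once; it reports no verdict.
Trained networks look in the newest picture that a camera, given by its name, has taken for a name from the list of things; names that differ only in an ending like _2 or _b are one class to them, and where a whole thing is asked for, a point or a joint stands for the part that bears it (a point fixed in the world has none). Each returns a list of dicts, best first, with "score" (0 to 1); they miss things now and then, are a little off and sometimes report something else, mostly with a low value. They report only what shows in the picture. A call takes as long as a camera call.
- bot.trace(camera, target): "region" (480x640 bool, what is visible of it) and "box" ([left, top, right, bottom] in pixels, round what is visible of it).
- bot.tip_of(camera, target): "centre" ([row, column] in pixels: a listed point, or the origin of a listed thing).
The state is a dict: "clock": time; "qpos": joint angles; "qd": joint speeds; "joint_efforts": joint torques, N m; "position": TCP position; "tool_rot": TCP orientation; "force": force on the tool from outside, world axes, zero at the start; "moment": the same for the moment, N m; "grip_width": finger opening in m.
Only numpy, scipy, OpenCV 4.12 (cv2) and the standard library are available. Lean on these libraries where they do the work, as an engineer would, in place of code of your own. Each camera call takes 0.05 s, during which the arm holds its last target.

## Task

Function-test the pump desk's emergency stop: push the red mushroom head straight down until it latches, and take the finger off so that it is seen to stay in by itself. Then push its wing round clockwise with a fingertip, as its arrows show, until the latch lets go and the head springs back out, and after that press the blue reset button all the way in and let go. Only push with the fingers: do not grip the head or force its turn, do not press the green start button, do not press reset while the stop is still in, and leave everything else on the desk where it is.

Things in the scene. Friction and masses are not known exactly. Their poses are not given: they have to be found in the camera images.
- stop_box: Emergency-stop station, screwed to the desk: yellow enclosure on a grey base, 90 x 90 x 60 mm tall, one red mushroom head on top, its axis vertical through the box centre. Origin: centre of the underside, on the desk; z up. A black cable gland sticks out 24 mm along its +x; fixing lugs stick out 17 mm along +-y, 8 mm tall.
- mushroom: Red mushroom head, 60 mm across, with a moulded wing (bar) across its top: 49 long, 11 thick, flat top 36 mm above the head's underside; its 14 thick root ends at 20. Origin: on the axis at the underside, 80 mm above the desk when out. z up; wing along the head's y, at rest the box's y. Dome 20 mm above the underside at the axis, 16 at radius 22, 10 at the rim. White arrows point clockwise.
- wing_top (a point): On the head's axis at the flat top of the wing, 116 mm above the desk when the head is out; moves down with the head.
- wing_end (a point): On top of the wing, 22 mm from the axis towards the wing's +y end (2.5 mm short of its end); turns and moves with the head.
- stop_push (a joint): How far the head is pressed in, m: 0 = out (sprung), rubber stop at 0.012. It latches by itself once pressed past 0.0075 (press to about 0.010 to be sure) and stays at about 0.007 when let go. Pushing needs 3 N at first, 5 N at 2 mm, 8.5 N at most half-way, and 9 N just before the stop.
- stop_twist (a joint): Turn of the head, rad: 0 at rest, grows clockwise seen from above, stop at 1.05 (60 degrees); cannot turn the other way. A spring (0.024 N m at 0, 0.087 N m at the stop) turns it back. A latched head is let go at about 0.6 rad (35 degrees) and springs out 7 mm; left alone, the head turns back to 0.
- control_box: Push-button station, screwed to the desk: white enclosure on a grey base, 130 x 80 x 60 mm tall, long side along its x. Origin: centre of its underside, on the desk. On its top the blue reset button at x = -30 mm (towards the robot's side) and the green start button at x = +30 mm, both on its centre line. Black cable gland along its +x.
- reset_button_top (a point): Centre of the top face of the blue reset button (28 mm diameter), 82 mm above the desk when out; the button stands in a black bezel of 44 mm diameter whose top is 72 mm above the desk, so it stands 10 mm proud.
- reset_button (a joint): How far the blue reset button is pressed, m: 0 = out, 0.006 = fully in. Sprung, does not latch: 1.5 N at first, 5 N fully in.
- start_button (a joint): The same for the green start button, equal in shape, 60 mm from the blue one. Leave alone.
- mouse: Black computer mouse, 104 x 60 x 33 mm, loose, among the stations. Leave alone. Origin: centre of underside.
- pencil: Teal pencil lying on the desk, 8 mm thick, 180 mm long, loose. Leave alone. Origin: centre of underside.
- blue_case: Blue plastic small-parts case, 100 x 155 x 46 mm, loose. Leave alone. Origin: centre of underside.
- mug: White mug, 80 mm wide, 92 mm tall, loose. Leave alone. Origin: centre of underside.
- sample_bottle: Clear capped water-sample bottle, 60 mm wide, 135 mm tall, loose. Leave alone. Origin: centre of underside.
- radio: Black hand radio lying on its back, 112 x 56 x 32 mm with a stub aerial along its +x, loose. Leave alone. Origin: centre of the case's underside.
- tray: Shallow aluminium tray, 300 x 210 x 18 mm, loose. Leave alone. Origin: centre of underside.
- padlock: Red lockout padlock lying in the tray, loose. Leave alone. Origin: centre of the body's underside.

How it is judged:
On the way, in this order (a step that is already met when the one before it is completed fails the run):
1. the mushroom head is pushed in and stays latched by itself, with nothing touching it (value of joint stop_push above 0.006 m and value of joint stop_twist below 0.2 rad and contact force between each of the fingers, the arm and mushroom below 0.2 N), for 0.2 s.
2. the head has sprung back out and turned back (value of joint stop_push below 0.0015 m and value of joint stop_twist below 0.15 rad), for 0.1 s.
3. the blue reset button is pressed in (value of joint reset_button above 0.004 m), for 0.05 s.
At the end, for the whole second after the job is handed in: The mushroom head is out again (within 1.5 mm) and turned back (within 0.15 rad), the blue and green buttons are out (within 1.5 mm), and every loose thing on the desk lies within 20 mm of where it was (all of step 2 and value of joint each of reset_button, start_button below 0.0015 m and distance of each of mouse, pencil, blue_case, mug, sample_bottle, radio, tray, padlock from where it was at the start of the episode below 0.02 m); the robot touches nothing.
It fails at once if the green start button is pressed (2 mm) (value of joint start_button above 0.002 m).
It fails at once if the reset button is pressed while the stop is still in (value of joint stop_push above 0.004 m and value of joint reset_button above 0.003 m).
It fails at once if the head is gripped, or forced round against its stop (fingers on it with more than 35 N while it is not pressed home) (contact force between the fingers and mushroom above 35 N and value of joint stop_push below 0.01 m).
It fails at once if a loose thing on the desk is moved 20 mm or lifted (distance of any of mouse, pencil, blue_case, mug, sample_bottle, radio, tray, padlock from where it was at the start of the episode above 0.02 m).
It also fails if it takes over 48 s, if anything falls off the work surface, if the arm or the gripper's body presses on something with over 40 N, if the wrist force passes 120 N, or if a joint passes its speed limit or range.

## Working session

There is one attempt and no reset: what is moved stays moved. The work goes in short steps, Python scripts to look and compute and a shell command to move; the robot and the scene stay as the last step left them, time stands still between calls to the robot, and variables do not carry over. Pictures are saved under pics/ and viewed, and the job is handed in when it is done.

```bash
mkdir -p pics
cat > h.py <<'E'
import numpy as np, cv2
from scipy.spatial.transform import Rotation as R
from workcell import bot
def K(c):
    f=240/np.tan(np.radians(c["vertical_fov"])/2); return f,c["cx"],c["cy"]
def Rm(o):
    o=np.array(o)
    return o if o.shape==(3,3) else (R.from_euler('xyz',o).as_matrix() if o.size==3 else R.from_quat(o).as_matrix())
def px2w(c,r,col,d=None,z=None):
    f,cx,cy=K(c); ray=np.array([(col-cx)/f,(r-cy)/f,1.]); ray=Rm(c["orientation"])@ray; o=np.array(c["origin"])
    return o+ray*(d if d is not None else (z-o[2])/ray[2])
def w2px(c,p):
    f,cx,cy=K(c); q=Rm(c["orientation"]).T@(np.array(p)-np.array(c["origin"])); return q[1]/q[2]*f+cy,q[0]/q[2]*f+cx
def grab(n,tag):
    c=bot.get_calibration(n); im,d=bot.grab_frame(n); cv2.imwrite(f"pics/{tag}.png",im[:,:,::-1]); return c,im,d
E
python3 - <<'E'
from h import *
s=bot.observe(); print({k:np.round(v,4) for k,v in s.items()})
H=dict(wing_top=.116,wing_end=.116,mushroom=.08,reset_button_top=.082,stop_box=0,control_box=0,mouse=0,radio=0,mug=0,sample_bottle=0,blue_case=0,pencil=0,tray=0)
for n in ["top","scene","wrist"]:
    c,im,d=grab(n,n+"0"); print(n,{k:np.round(v,4) for k,v in c.items()})
    for t,z in H.items():
        if n!="top" and z==0: continue
        r=bot.tip_of(n,t)[:2]
        for q in r:
            a=q["centre"]; print(n,t,round(q["score"],2),np.round(a,1),np.round(px2w(c,*a,z=z),4), "depth",np.round(px2w(c,*a,d=d[int(a[0]),int(a[1])]),4))
E
```

```text
{'clock': np.float64(0.0), 'qpos': array([ 1.1338,  0.522 , -0.0363,  1.6   ,  0.0212,  1.021 , -0.1128]), 'qd': array([-0.0005,  0.0001, -0.0002, -0.0005, -0.0005,  0.0009,  0.001 ]), 'joint_efforts': array([-1.40000e-03, -9.27123e+01,  1.97970e+00, -3.69940e+01,
        1.79000e-02,  8.30000e-03,  1.00000e-04]), 'position': array([ 0.224 , -0.5832,  0.2308]), 'tool_rot': array([-3.1406e+00,  1.0000e-04,  3.6680e-01]), 'force': array([-0.0212,  0.2794,  0.3933]), 'moment': array([-0.0047, -0.0274,  0.0028]), 'grip_width': np.float64(0.0851)}
top {'vertical_fov': np.float64(49.2151), 'cx': np.float64(316.9937), 'cy': np.float64(234.5115), 'origin': array([ 0.3151, -0.0208,  1.3666]), 'orientation': array([-2.9561, -0.0188, -1.5816])}
top wing_top 0.77 [240.2 398.6] [ 0.534  -0.2452  0.116 ] depth [ 0.5344 -0.2456  0.1134]
top wing_end 0.93 [236.1 390.6] [ 0.5443 -0.226   0.116 ] depth [ 0.5431 -0.225   0.1222]
top wing_end 0.62 [174.  363.3] [ 0.7017 -0.1637  0.116 ] depth [ 0.7226 -0.1714  0.0486]
top mushroom 0.7 [242.  397.6] [ 0.5357 -0.2489  0.08  ] depth [ 0.5292 -0.2421  0.118
[... 1067 characters left out ...]
,  5.0000e-04,  2.3605e+00])}
scene wing_top 0.62 [192.2 283.2] [ 0.528  -0.2468  0.116 ] depth [ 0.5282 -0.2466  0.1162]
scene wing_end 0.58 [198.2 279.7] [ 0.5518 -0.2358  0.116 ] depth [ 0.5425 -0.2482  0.0994]
scene wing_end 0.54 [171.  254.8] [ 0.5307 -0.3777  0.116 ] depth [ 0.4684 -0.474   0.0081]
scene mushroom 0.59 [202.1 283.3] [ 0.5347 -0.2428  0.08  ] depth [ 0.5453 -0.2287  0.0993]
scene reset_button_top 0.63 [285.7 409.7] [0.4962 0.2182 0.082 ] depth [0.4975 0.2188 0.0842]
wrist {'vertical_fov': np.float64(64.2816), 'cx': np.float64(314.6137), 'cy': np.float64(239.8465), 'origin': array([ 0.2961, -0.5554,  0.3757]), 'orientation': array([ 2.8368e+00, -1.0000e-04, -1.2041e+00])}
```

View pics/top0.png

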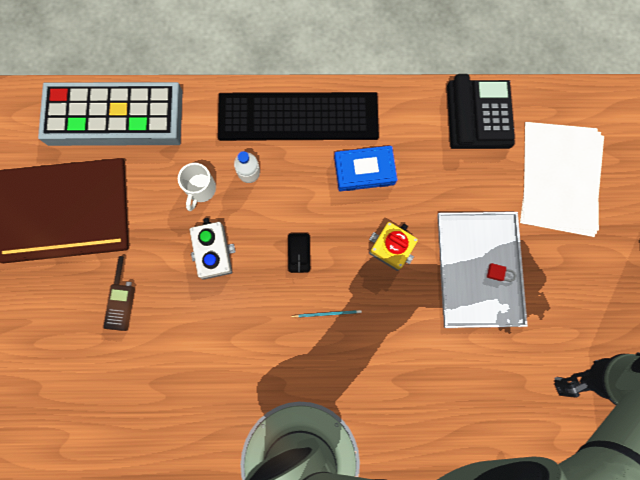

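View pics/scene0.png

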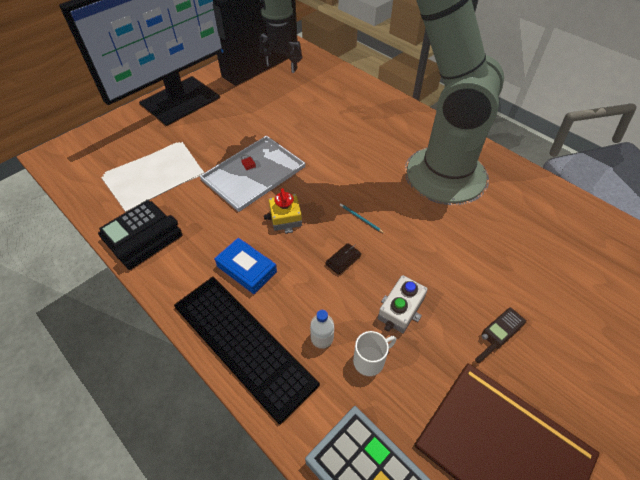

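```bash
python3 -m inch '[{"dx":38,"dy":-22.7,"dz":-11,"hand":1},{"dx":38,"dy":-22.7,"dz":-11,"hand":1},{"dx":38,"dy":-22.7,"dz":-11,"hand":1},{"dx":38,"dy":-22.7,"dz":-11,"hand":1},{"dx":38,"dy":-22.7,"dz":-11,"hand":1},{"dx":38,"dy":-22.7,"dz":-11,"hand":1},{"dx":38,"dy":-22.7,"dz":-11,"hand":1},{"dx":38,"dy":-22.7,"dz":-11,"hand":1},{"dx":38,"dy":-22.7,"dz":-11,"hand":1},{"hand":1}]' 20
cat > look.py <<'E'
import sys
from h import *
tag=sys.argv[1]
s=bot.observe(); print(np.round(s["clock"],2),np.round(s["position"],4),np.round(s["tool_rot"],4),np.round(s["force"],2),round(float(s["grip_width"]),4))
c,im,d=grab("wrist",tag)
for t,z in zip(sys.argv[2::2],map(float,sys.argv[3::2])):
    for q in bot.tip_of("wrist",t)[:2]:
        a=q["centre"]; print(t,round(q["score"],2),np.round(a,1),np.round(px2w(c,*a,z=z),4),"depth",np.round(px2w(c,*a,d=d[int(a[0]),int(a[1])]),4))
# red cloud
hsv=cv2.cvtColor(im,cv2.COLOR_RGB2HSV); m=(((hsv[...,0]<8)|(hsv[...,0]>172))&(hsv[...,1]>150)&(hsv[...,2]>60)&(d>0))
v,u=np.nonzero(m); f,cx,cy=K(c); dd=d[v,u]
P=np.c_[(u-cx)/f*dd,(v-cy)/f*dd,dd]@Rm(c["orientation"]).T+np.array(c["origin"])
P=P[(P[:,2]>.075)&(P[:,2]<.13)]
if len(P)>50:
    zt=np.percentile(P[:,2],98); print("red n",len(P),"zmax",zt,"xy mid",(P[:,:2].min(0)+P[:,:2].max(0))/2)
    T=P[P[:,2]>zt-.005]; m0=T.mean(0); w,V=np.linalg.eigh(np.cov(T[:,:2].T)); a=V[:,1]
    pr=(T[:,:2]-m0[:2])@V; print("wing",m0,"rect mid",m0[:2]+V@((pr.min(0)+pr.max(0))/2),"len,thk",np.ptp(pr,axis=0)[::-1],"axis deg",np.degrees(np.arctan2(a[1],a[0])))
E
python3 look.py w1 wing_top .116 wing_end .116 stop_box 0
```

```text
1.2 [ 0.2241 -0.5834  0.2313] [3.1416 0.     0.3668] [-0.75  0.59  0.77] 0.0858schema error: expected keys dx, dy, dz, rx, ry, rz, hand
```

View pics/w1.png

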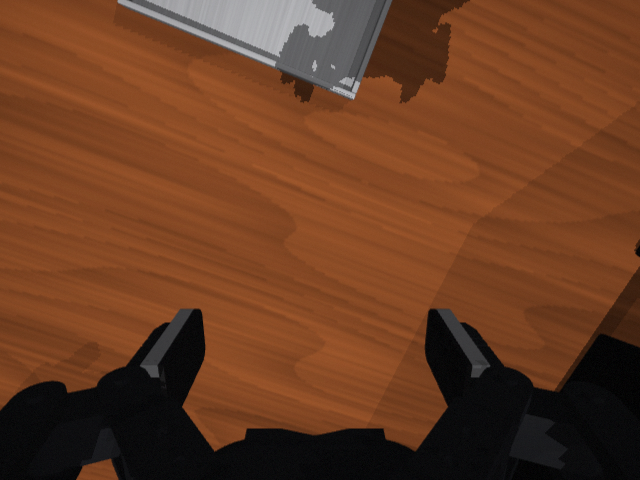

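The picture shows only the open fingers and the tray corner. The move was refused because every row needs all seven keys, so I'll send it again complete.

```bash
python3 -m inch '[{"dx":38,"dy":-22.7,"dz":-11,"rx":0,"ry":0,"rz":0,"hand":1},{"dx":38,"dy":-22.7,"dz":-11,"rx":0,"ry":0,"rz":0,"hand":1},{"dx":38,"dy":-22.7,"dz":-11,"rx":0,"ry":0,"rz":0,"hand":1},{"dx":38,"dy":-22.7,"dz":-11,"rx":0,"ry":0,"rz":0,"hand":1},{"dx":38,"dy":-22.7,"dz":-11,"rx":0,"ry":0,"rz":0,"hand":1},{"dx":38,"dy":-22.7,"dz":-11,"rx":0,"ry":0,"rz":0,"hand":1},{"dx":38,"dy":-22.7,"dz":-11,"rx":0,"ry":0,"rz":0,"hand":1},{"dx":38,"dy":-22.7,"dz":-11,"rx":0,"ry":0,"rz":0,"hand":1},{"dx":38,"dy":-22.7,"dz":-11,"rx":0,"ry":0,"rz":0,"hand":1},{"dx":0,"dy":0,"dz":0,"rx":0,"ry":0,"rz":0,"hand":1}]' 20
python3 look.py w2 wing_top .116 wing_end .116 stop_box 0
```

```text
clock: 2.4
position: [0.474, -0.265, 0.3317]
tool_rot: [3.141, -0.003, 0.374]
force: [-0.5, -0.6, -0.2]
grip_width: 0.0
2.4 [ 0.474  -0.265   0.3317] [ 3.1414 -0.0033  0.3742] [-0.5  -0.59 -0.16] 0.0
wing_top 0.58 [138.  312.8] [ 0.531  -0.2405  0.116 ] depth [ 0.531  -0.2405  0.1161]
wing_end 0.89 [119.6 306.6] [ 0.5439 -0.2295  0.116 ] depth [ 0.5439 -0.2295  0.1166]
stop_box 0.63 [134.6 318.7] [ 0.5327 -0.247   0.    ] depth [ 0.5358 -0.2444  0.1174]
stop_box 0.18 [212.4 142.8] [ 0.3615 -0.0731  0.    ] depth [ 0.3646 -0.076   0.0082]
red n 2685 zmax 0.11796050931569718 xy mid [ 0.53192372 -0.24326313]
wing [ 0.53283583 -0.24248714  0.11644011] rect mid [ 0.53250723 -0.24276512] len,thk [0.0481239  0.01096146] axis deg 57.67107890949781
```

View pics/w2.png

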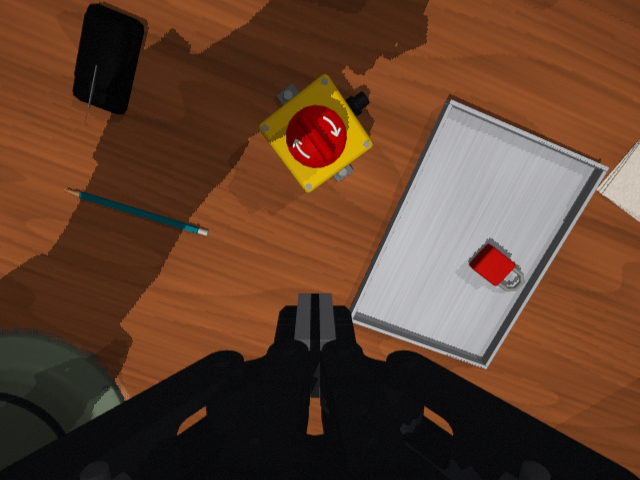

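The wrist view shows the red head at about row 138, column 316, with the cable gland to its upper right. That matches the measured wing centre (0.532, -0.243) and a wing axis at 57.7°. I'll turn the tool so its x lies along the push direction, -32°.

```bash
python3 -m inch '[{"dx":0,"dy":0,"dz":0,"rx":0,"ry":0,"rz":0.134,"hand":1},{"dx":0,"dy":0,"dz":0,"rx":0,"ry":0,"rz":0.134,"hand":1},{"dx":0,"dy":0,"dz":0,"rx":0,"ry":0,"rz":0.134,"hand":1},{"dx":0,"dy":0,"dz":0,"rx":0,"ry":0,"rz":0.134,"hand":1},{"dx":0,"dy":0,"dz":0,"rx":0,"ry":0,"rz":0.134,"hand":1},{"dx":0,"dy":0,"dz":0,"rx":0,"ry":0,"rz":0.134,"hand":1},{"dx":0,"dy":0,"dz":0,"rx":0,"ry":0,"rz":0.134,"hand":1},{"dx":0,"dy":0,"dz":0,"rx":0,"ry":0,"rz":0,"hand":1}]'
python3 look.py w3 wing_top .116 wing_end .116
cat > to.py <<'E'
import sys
from h import *
s=bot.observe(); M=Rm(s["tool_rot"]); p=np.array(s["position"])
print(np.round(s["clock"],2),p.round(4),np.round(s["tool_rot"],3),np.round(s["force"],2),"delta mm tool", (M.T@(np.array(list(map(float,sys.argv[1:4])))-p)*1000).round(1))
E
python3 to.py .532 -.243 .126
```

```text
clock: 3.4
position: [0.4694, -0.271, 0.3301]
tool_rot: [3.141, 0.0, -0.576]
force: [-0.6, 0.5, 0.5]
grip_width: 0.0001
3.4 [ 0.4694 -0.271   0.3301] [ 3.1412e+00  4.0000e-04 -5.7560e-01] [-0.61  0.48  0.53] 0.0001
wing_top 0.89 [161.7 252.7] [ 0.5341 -0.2441  0.116 ] depth [ 0.5341 -0.2445  0.1179]
wing_top 0.53 [153.  265.4] [ 0.5341 -0.2585  0.116 ] depth [ 0.5341 -0.2564  0.1018]
wing_end 0.67 [168.7 234.8] [ 0.538  -0.2264  0.116 ] depth [ 0.5379 -0.2265  0.1162]
red n 2565 zmax 0.11812252669820437 xy mid [ 0.53234892 -0.24334958]
wing [ 0.53254389 -0.24379276  0.11651911] rect mid [ 0.53228572 -0.24342871] len,thk [0.04758359 0.0105901 ] axis deg 57.67250474828779
3.55 [ 0.4698 -0.2706  0.3302] [ 3.141  0.    -0.568] [-0.22 -0.15 -0.07] delta mm tool [ 37.7 -56.8 204.2]
```

View pics/w3.png

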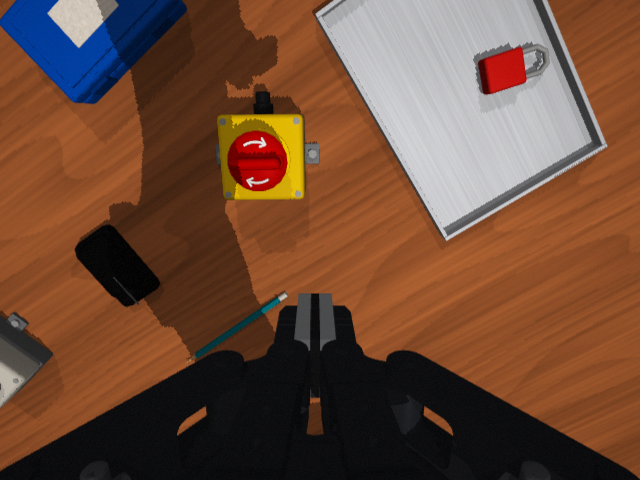

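The head is at about row 160, column 258, and the picture is now square to the box. The wing is horizontal in the image and its arrows run clockwise. Next I'll go 10 mm above the wing top.

```bash
python3 -m inch '[{"dx":19,"dy":-28.5,"dz":0,"rx":0,"ry":0,"rz":0,"hand":1},{"dx":19,"dy":-28.5,"dz":0,"rx":0,"ry":0,"rz":0,"hand":1},{"dx":0,"dy":0,"dz":45,"rx":0,"ry":0,"rz":0,"hand":1},{"dx":0,"dy":0,"dz":45,"rx":0,"ry":0,"rz":0,"hand":1},{"dx":0,"dy":0,"dz":45,"rx":0,"ry":0,"rz":0,"hand":1},{"dx":0,"dy":0,"dz":40,"rx":0,"ry":0,"rz":0,"hand":1},{"dx":0,"dy":0,"dz":28,"rx":0,"ry":0,"rz":0,"hand":1},{"dx":0,"dy":0,"dz":0,"rx":0,"ry":0,"rz":0,"hand":1},{"dx":0,"dy":0,"dz":0,"rx":0,"ry":0,"rz":0,"hand":1}]'
python3 to.py .532 -.243 .116; python3 look.py w4
```

```text
clock: 4.45
position: [0.533, -0.243, 0.128]
tool_rot: [-3.142, 0.0, -0.57]
force: [-0.5, 0.1, 0.9]
grip_width: -0.0001
4.45 [ 0.533 -0.243  0.128] [-3.142  0.    -0.57 ] [-0.45  0.11  0.95] delta mm tool [-0.9  0.6 12. ]
4.45 [ 0.533 -0.243  0.128] [-3.1415e+00  1.0000e-04 -5.7010e-01] [-0.45  0.11  0.95] -0.0001
red n 7337 zmax 0.11788323463080018 xy mid [ 0.53284442 -0.24345821]
wing [ 0.53388701 -0.24482239  0.11613014] rect mid [ 0.53306677 -0.24394339] len,thk [0.04795601 0.01021521] axis deg 57.1158172583032
```

View pics/w4.png

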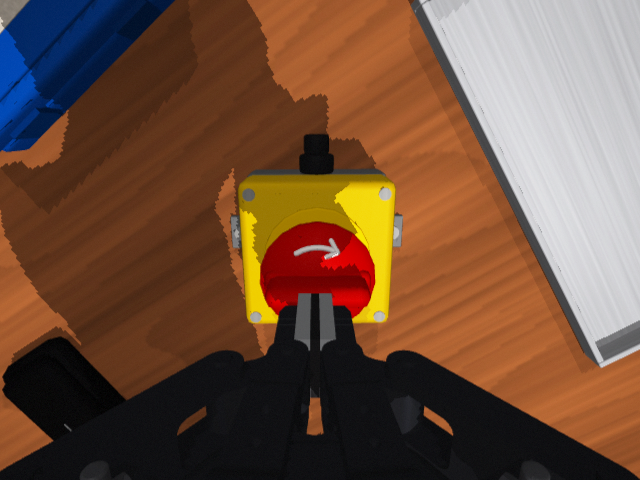

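The fingers are centred over the wing. Now I'll press down.

```bash
python3 -m inch '[{"dx":0,"dy":0,"dz":6,"rx":0,"ry":0,"rz":0,"hand":1},{"dx":0,"dy":0,"dz":5,"rx":0,"ry":0,"rz":0,"hand":1},{"dx":0,"dy":0,"dz":4,"rx":0,"ry":0,"rz":0,"hand":1},{"dx":0,"dy":0,"dz":3,"rx":0,"ry":0,"rz":0,"hand":1},{"dx":0,"dy":0,"dz":2,"rx":0,"ry":0,"rz":0,"hand":1},{"dx":0,"dy":0,"dz":2,"rx":0,"ry":0,"rz":0,"hand":1},{"dx":0,"dy":0,"dz":0,"rx":0,"ry":0,"rz":0,"hand":1},{"dx":0,"dy":0,"dz":0,"rx":0,"ry":0,"rz":0,"hand":1}]'
python3 to.py .532 -.243 .106
```

```text
clock: 5.3
position: [0.5334, -0.2428, 0.1059]
tool_rot: [-3.141, -0.001, -0.571]
force: [0.1, 0.4, 9.2]
grip_width: -0.0003
5.3 [ 0.5334 -0.2428  0.1059] [-3.141e+00 -1.000e-03 -5.710e-01] [0.05 0.43 9.2 ] delta mm tool [-1.1  0.9 -0.1]
```

It reads 9.2 N at 10 mm of travel, as expected. I'll lift off, check the latch, and move to the pushing side.

```bash
python3 -m inch '[{"dx":0,"dy":0,"dz":-10,"rx":0,"ry":0,"rz":0,"hand":1},{"dx":0,"dy":0,"dz":-15,"rx":0,"ry":0,"rz":0,"hand":1},{"dx":0,"dy":0,"dz":0,"rx":0,"ry":0,"rz":0,"hand":1},{"dx":0,"dy":0,"dz":0,"rx":0,"ry":0,"rz":0,"hand":1},{"dx":-12,"dy":-12,"dz":0,"rx":0,"ry":0,"rz":0,"hand":1},{"dx":-13,"dy":-12,"dz":0,"rx":0,"ry":0,"rz":0,"hand":1},{"dx":0,"dy":0,"dz":0,"rx":0,"ry":0,"rz":0,"hand":1},{"dx":0,"dy":0,"dz":0,"rx":0,"ry":0,"rz":0,"hand":1}]'
python3 look.py w5; python3 to.py .532 -.243 .102
```

```text
clock: 6.1
position: [0.5247, -0.2079, 0.1302]
tool_rot: [-3.142, 0.0, -0.57]
force: [0.2, -0.3, 0.2]
grip_width: 0.0
6.1 [ 0.5247 -0.2079  0.1302] [-3.1416e+00  4.0000e-04 -5.6970e-01] [ 0.21 -0.29  0.17] 0.0
red n 9130 zmax 0.1108191953588086 xy mid [ 0.53233014 -0.24324998]
wing [ 0.53340208 -0.24337787  0.10929882] rect mid [ 0.53259833 -0.24323831] len,thk [0.04825507 0.01112133] axis deg 57.6110677820691
6.15 [ 0.5248 -0.2085  0.1303] [ 3.141  0.    -0.571] [ 0.39 -0.06 -0.26] delta mm tool [24.7 25.2 28.3]
```

View pics/w5.png

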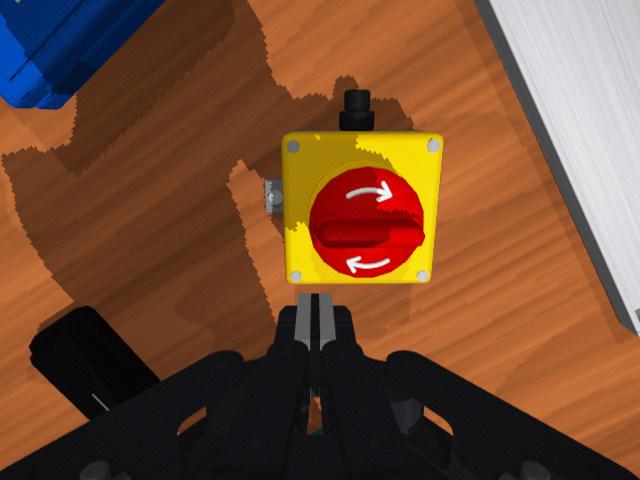

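The wing top is now at 0.109, so the head is latched 7 mm in with nothing touching it. I'll lower the fingertip beside the wing and approach it.

```bash
python3 -m inch '[{"dx":0,"dy":0,"dz":10,"rx":0,"ry":0,"rz":0,"hand":1},{"dx":0,"dy":0,"dz":10,"rx":0,"ry":0,"rz":0,"hand":1},{"dx":0,"dy":0,"dz":8.8,"rx":0,"ry":0,"rz":0,"hand":1},{"dx":0,"dy":0,"dz":0,"rx":0,"ry":0,"rz":0,"hand":1},{"dx":3,"dy":0,"dz":0,"rx":0,"ry":0,"rz":0,"hand":1},{"dx":3,"dy":0,"dz":0,"rx":0,"ry":0,"rz":0,"hand":1},{"dx":1,"dy":0,"dz":0,"rx":0,"ry":0,"rz":0,"hand":1},{"dx":0,"dy":0,"dz":0,"rx":0,"ry":0,"rz":0,"hand":1}]'
python3 look.py w6; python3 to.py .5325 -.2433 .102
```

```text
clock: 6.95
position: [0.531, -0.2129, 0.1017]
tool_rot: [-3.141, -0.0, -0.571]
force: [0.4, -0.3, -0.5]
grip_width: -0.0002
6.95 [ 0.531  -0.2129  0.1017] [-3.1414e+00 -5.0000e-04 -5.7130e-01] [ 0.35 -0.26 -0.46] -0.0002
red n 11626 zmax 0.11090658955268566 xy mid [ 0.53251768 -0.24320218]
wing [ 0.53360202 -0.24340786  0.10932933] rect mid [ 0.53003718 -0.24195445] len,thk [0.04844842 0.01705466] axis deg 58.24357966021059
7.0 [ 0.5308 -0.2128  0.1017] [-3.142 -0.    -0.571] [ 0.01  0.05 -1.22] delta mm tool [17.9 24.7 -0.3]
```

View pics/w6.png

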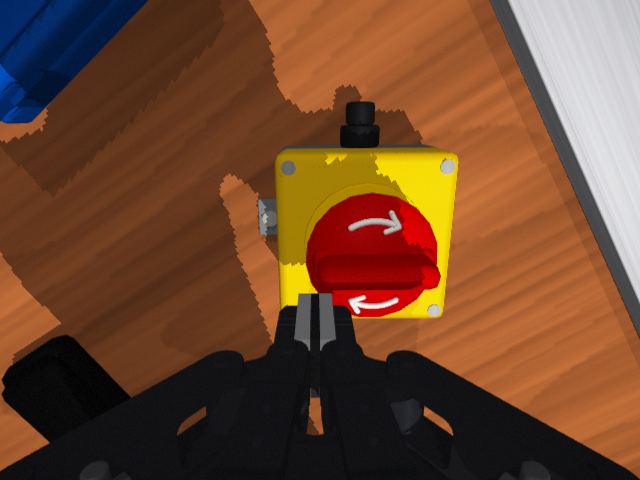

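The pads are at columns 297–333 and overlap only the wing's last few millimetres (its end is at column 318). I'll shift 4 mm inward and then push.

```bash
python3 -m inch '[{"dx":0,"dy":4,"dz":0,"rx":0,"ry":0,"rz":0,"hand":1},{"dx":2,"dy":0,"dz":0,"rx":0,"ry":0,"rz":0,"hand":1},{"dx":2,"dy":0,"dz":0,"rx":0,"ry":0,"rz":0,"hand":1},{"dx":2,"dy":0,"dz":0,"rx":0,"ry":0,"rz":0,"hand":1},{"dx":1,"dy":0,"dz":0,"rx":0,"ry":0,"rz":0,"hand":1},{"dx":0,"dy":0,"dz":0,"rx":0,"ry":0,"rz":0,"hand":1}]'
python3 look.py w7; python3 to.py .5325 -.2433 .102
```

```text
clock: 7.6
position: [0.5346, -0.2198, 0.1014]
tool_rot: [-3.142, 0.0, -0.571]
force: [-0.9, 2.9, 0.4]
grip_width: 0.0001
7.6 [ 0.5346 -0.2198  0.1014] [-3.1415e+00  1.0000e-04 -5.7120e-01] [-0.86  2.87  0.39] 0.0001
red n 10878 zmax 0.11097198828989101 xy mid [ 0.53282652 -0.2439295 ]
wing [ 0.53407444 -0.24342401  0.10942304] rect mid [ 0.53206228 -0.24229728] len,thk [0.04809212 0.01349171] axis deg -142.5696373334476
7.65 [ 0.5346 -0.2198  0.1015] [-3.141 -0.    -0.571] [-2.56  2.11  1.65] delta mm tool [10.9 20.9 -0.5]
```

View pics/w7.png

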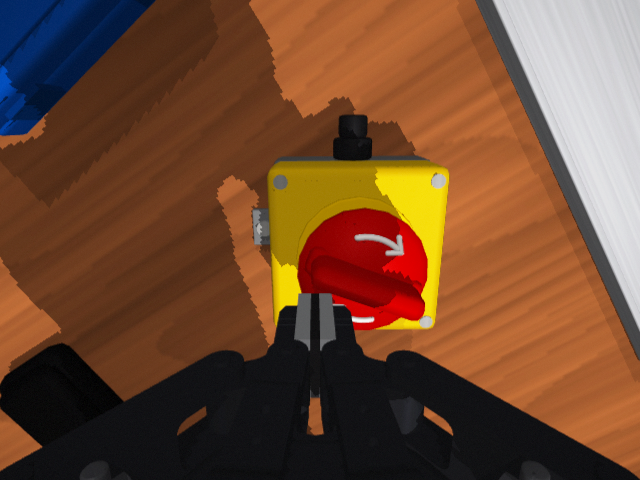

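The wing has turned 20° at about 3 N. I'll keep pushing.

```bash
python3 -m inch '[{"dx":2,"dy":0,"dz":0,"rx":0,"ry":0,"rz":0,"hand":1},{"dx":2,"dy":0,"dz":0,"rx":0,"ry":0,"rz":0,"hand":1},{"dx":2,"dy":0,"dz":0,"rx":0,"ry":0,"rz":0,"hand":1},{"dx":0,"dy":0,"dz":0,"rx":0,"ry":0,"rz":0,"hand":1}]'
python3 look.py w8; python3 to.py .5325 -.2433 .102
```

```text
clock: 8.05
position: [0.5396, -0.223, 0.1016]
tool_rot: [-3.141, 0.0, -0.571]
force: [-5.0, 4.9, 4.6]
grip_width: -0.0002
8.05 [ 0.5396 -0.223   0.1016] [-3.1414e+00  4.0000e-04 -5.7120e-01] [-5.05  4.92  4.62] -0.0002
red n 10438 zmax 0.11425394023789533 xy mid [ 0.53278577 -0.24525505]
wing [ 0.53448267 -0.24356747  0.11269786] rect mid [ 0.53254386 -0.24229347] len,thk [0.04820607 0.01330293] axis deg -163.44628282308622
8.1 [ 0.5396 -0.2229  0.1015] [-3.141  0.    -0.571] [-3.21  5.21  4.55] delta mm tool [ 5.1 21.  -0.5]
```

View pics/w8.png

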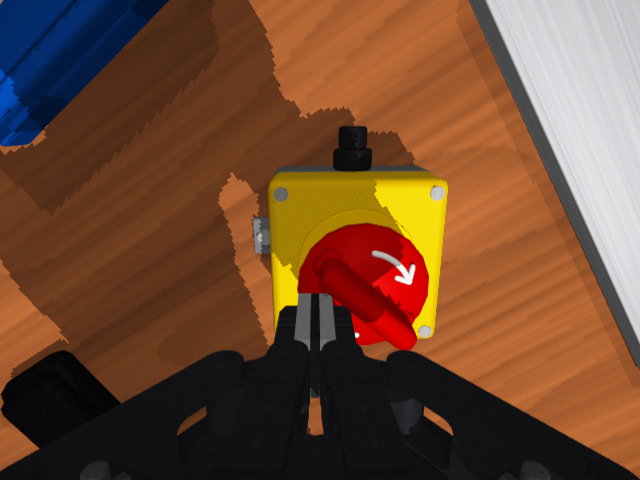

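It has turned 41° and the latch has let go. The wing top has risen to 0.113 and the head is now pressing up under the fingertip. I'll raise the finger and back away.

```bash
python3 -m inch '[{"dx":0,"dy":0,"dz":-3,"rx":0,"ry":0,"rz":0,"hand":1},{"dx":0,"dy":0,"dz":-3,"rx":0,"ry":0,"rz":0,"hand":1},{"dx":-5,"dy":0,"dz":-2,"rx":0,"ry":0,"rz":0,"hand":1},{"dx":-8,"dy":0,"dz":-2,"rx":0,"ry":0,"rz":0,"hand":1},{"dx":-12,"dy":0,"dz":-15,"rx":0,"ry":0,"rz":0,"hand":1},{"dx":-5,"dy":0,"dz":-20,"rx":0,"ry":0,"rz":0,"hand":1},{"dx":0,"dy":0,"dz":-20,"rx":0,"ry":0,"rz":0,"hand":1},{"dx":0,"dy":0,"dz":0,"rx":0,"ry":0,"rz":0,"hand":1}]'
python3 look.py w9; python3 to.py .5325 -.2433 .102
```

```text
clock: 8.9
position: [0.5152, -0.2075, 0.1691]
tool_rot: [-3.141, -0.004, -0.572]
force: [-0.3, -0.4, 0.3]
grip_width: -0.0002
8.9 [ 0.5152 -0.2075  0.1691] [-3.1407 -0.0045 -0.5716] [-0.29 -0.43  0.33] -0.0002
red n 7083 zmax 0.11804922284256403 xy mid [ 0.53223268 -0.24326762]
wing [ 0.53300643 -0.24343412  0.11646936] rect mid [ 0.53255915 -0.24327624] len,thk [0.04861228 0.01100914] axis deg 57.72561956510358
8.95 [ 0.5147 -0.2073  0.1677] [-3.141e+00 -3.000e-03 -5.720e-01] [ 0.54  0.45 -0.43] delta mm tool [34.3 20.6 65.8]
```

View pics/w9.png

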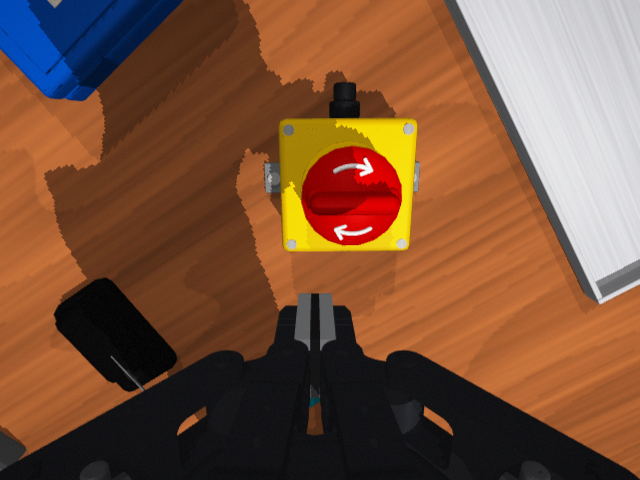

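The head is out (wing top 0.1165) and turned back (57.7°). Next is the reset button.

```bash
python3 to.py .445 .25 .25
```

```text
8.95 [ 0.5147 -0.2073  0.1677] [-3.141e+00 -3.000e-03 -5.720e-01] [ 0.54  0.45 -0.43] delta mm tool [-305.7 -347.   -83. ]
```

```bash
python3 -m inch '[{"dx":0,"dy":0,"dz":-40,"rx":0,"ry":0,"rz":0,"hand":1},{"dx":0,"dy":0,"dz":-40,"rx":0,"ry":0,"rz":0,"hand":1},{"dx":-32,"dy":-36,"dz":0,"rx":0,"ry":0,"rz":0,"hand":1},{"dx":-32,"dy":-36,"dz":0,"rx":0,"ry":0,"rz":0,"hand":1},{"dx":-32,"dy":-36,"dz":0,"rx":0,"ry":0,"rz":0,"hand":1},{"dx":-32,"dy":-36,"dz":0,"rx":0,"ry":0,"rz":0,"hand":1},{"dx":-32,"dy":-36,"dz":0,"rx":0,"ry":0,"rz":0,"hand":1},{"dx":-32,"dy":-36,"dz":0,"rx":0,"ry":0,"rz":0,"hand":1},{"dx":-32,"dy":-36,"dz":0,"rx":0,"ry":0,"rz":0,"hand":1},{"dx":-32,"dy":-36,"dz":0,"rx":0,"ry":0,"rz":0,"hand":1}]'
python3 -m inch '[{"dx":-32,"dy":-36,"dz":0,"rx":0,"ry":0,"rz":0,"hand":1},{"dx":0,"dy":0,"dz":0,"rx":0,"ry":0,"rz":0,"hand":1},{"dx":0,"dy":0,"dz":0,"rx":0,"ry":0,"rz":0,"hand":1}]'
python3 look.py w10 reset_button_top .082 control_box 0
```

```text
clock: 9.95
position: [0.4626, 0.125, 0.2446]
tool_rot: [3.139, 0.003, -0.571]
force: [1.0, -0.7, -0.2]
grip_width: 0.0001
clock: 10.25
position: [0.4597, 0.1451, 0.2437]
tool_rot: [3.136, 0.005, -0.569]
force: [0.2, -0.4, 0.1]
grip_width: 0.0003
10.25 [0.4597 0.1451 0.2437] [ 3.1362  0.005  -0.5695] [ 0.17 -0.41  0.1 ] 0.0003
control_box 0.77 [185.4 213.6] [0.5246 0.2248 0.    ] depth [0.5248 0.2057 0.0614]
```

View pics/w10.png

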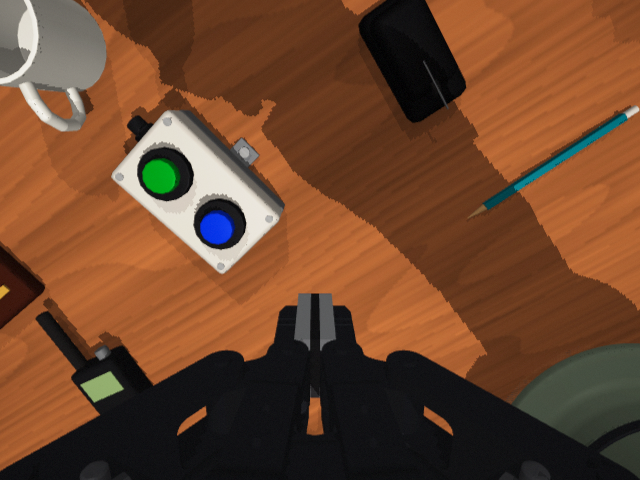

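The blue button is at about row 228, column 217, and the green at row 176, column 160. I'll fix the blue one by its colour and depth.

```bash
cat > blue.py <<'E'
from h import *
import sys
c,im,d=grab("wrist",sys.argv[1]); hsv=cv2.cvtColor(im,cv2.COLOR_RGB2HSV)
for n,lo,hi in (("blue",105,130),("green",45,80)):
    m=((hsv[...,0]>lo)&(hsv[...,0]<hi)&(hsv[...,1]>150)&(hsv[...,2]>60)&(d>0)); v,u=np.nonzero(m); f,cx,cy=K(c); dd=d[v,u]
    P=np.c_[(u-cx)/f*dd,(v-cy)/f*dd,dd]@Rm(c["orientation"]).T+np.array(c["origin"]); P=P[(P[:,2]>.06)&(P[:,2]<.1)]
    if len(P)<30: continue
    z=np.median(P[:,2]); T=P[abs(P[:,2]-z)<.003]; print(n,len(T),z,(T.min(0)+T.max(0))/2,np.ptp(T,axis=0),T.mean(0))
E
python3 blue.py w11; python3 to.py .499 .217 .15
```

```text
blue 819 0.08338785279960506 [0.49584662 0.21899963 0.08322684] [0.02661884 0.02685908 0.00541874] [0.49595772 0.21838012 0.08347282]
green 930 0.08341969751504072 [0.55391706 0.23103093 0.08310299] [0.02695767 0.02781501 0.00531209] [0.55397539 0.23027278 0.08345667]
10.45 [0.4603 0.1433 0.2442] [ 3.137  0.005 -0.574] [ 0.04 -0.35 -0.01] delta mm tool [ -7.1 -83.3  93.8]
```

```bash
python3 -m inch '[{"dx":-3,"dy":-21,"dz":0,"rx":0,"ry":0,"rz":0,"hand":1},{"dx":-3,"dy":-21,"dz":0,"rx":0,"ry":0,"rz":0,"hand":1},{"dx":-2,"dy":-21,"dz":0,"rx":0,"ry":0,"rz":0,"hand":1},{"dx":-2,"dy":-20,"dz":0,"rx":0,"ry":0,"rz":0,"hand":1},{"dx":0,"dy":0,"dz":35,"rx":0,"ry":0,"rz":0,"hand":1},{"dx":0,"dy":0,"dz":35,"rx":0,"ry":0,"rz":0,"hand":1},{"dx":0,"dy":0,"dz":30,"rx":0,"ry":0,"rz":0,"hand":1},{"dx":0,"dy":0,"dz":0,"rx":0,"ry":0,"rz":0,"hand":1},{"dx":0,"dy":0,"dz":0,"rx":0,"ry":0,"rz":0,"hand":1}]'
python3 blue.py w12; python3 to.py .4965 .2185 .090
```

```text
clock: 11.35
position: [0.4965, 0.2188, 0.1446]
tool_rot: [3.137, 0.005, -0.573]
force: [-0.1, -0.9, 0.7]
grip_width: -0.0006
blue 1642 0.08347848499754806 [0.49576768 0.21919714 0.08307194] [0.02691392 0.02723846 0.00513908] [0.49637694 0.21882462 0.08345829]
green 1946 0.08354992225059077 [0.55410316 0.23118807 0.08313368] [0.02698761 0.0272143  0.0051131 ] [0.55437854 0.23074387 0.08353162]
11.4 [0.4969 0.2193 0.1453] [ 3.138  0.005 -0.573] [ 0.76 -0.4  -0.14] delta mm tool [ 0.4  0.7 55.3]
```

View pics/w12.png

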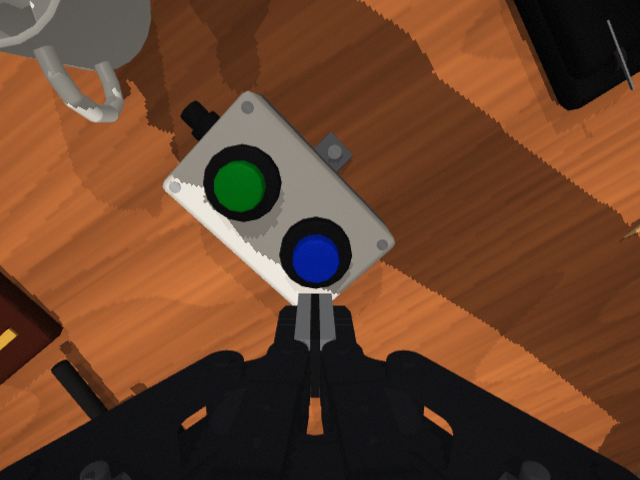

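The tool is in line with the blue button, which is at row 258, column 316. Pressing down now.

```bash
python3 -m inch '[{"dx":0,"dy":0,"dz":25,"rx":0,"ry":0,"rz":0,"hand":1},{"dx":0,"dy":0,"dz":20,"rx":0,"ry":0,"rz":0,"hand":1},{"dx":0,"dy":0,"dz":8,"rx":0,"ry":0,"rz":0,"hand":1},{"dx":0,"dy":0,"dz":5,"rx":0,"ry":0,"rz":0,"hand":1},{"dx":0,"dy":0,"dz":4,"rx":0,"ry":0,"rz":0,"hand":1},{"dx":0,"dy":0,"dz":3,"rx":0,"ry":0,"rz":0,"hand":1},{"dx":0,"dy":0,"dz":2,"rx":0,"ry":0,"rz":0,"hand":1},{"dx":0,"dy":0,"dz":0,"rx":0,"ry":0,"rz":0,"hand":1},{"dx":0,"dy":0,"dz":0,"rx":0,"ry":0,"rz":0,"hand":1}]'
python3 to.py .4965 .2185 .0765
```

```text
clock: 12.3
position: [0.496, 0.2199, 0.0774]
tool_rot: [3.138, 0.004, -0.572]
force: [2.8, -0.5, 4.0]
grip_width: -0.0002
12.3 [0.496  0.2199 0.0774] [ 3.138  0.004 -0.572] [ 2.81 -0.47  4.  ] delta mm tool [1.2 0.9 0.9]
```

```bash
python3 -m inch '[{"dx":0,"dy":0,"dz":1.2,"rx":0,"ry":0,"rz":0,"hand":1},{"dx":0,"dy":0,"dz":0.6,"rx":0,"ry":0,"rz":0,"hand":1},{"dx":0,"dy":0,"dz":0,"rx":0,"ry":0,"rz":0,"hand":1},{"dx":0,"dy":0,"dz":0,"rx":0,"ry":0,"rz":0,"hand":1}]'
python3 to.py .4965 .2185 .0765
```

```text
clock: 12.7
position: [0.496, 0.2199, 0.0759]
tool_rot: [3.138, 0.005, -0.572]
force: [0.6, -0.8, 15.9]
grip_width: -0.0
12.7 [0.496  0.2199 0.0759] [ 3.138  0.005 -0.572] [ 0.59 -0.82 15.91] delta mm tool [ 1.2  1.  -0.6]
```

The force of 15.9 N means the button is on its end stop at z = 0.0759. I'll release and retreat.

```bash
python3 -m inch '[{"dx":0,"dy":0,"dz":-8,"rx":0,"ry":0,"rz":0,"hand":1},{"dx":0,"dy":0,"dz":-25,"rx":0,"ry":0,"rz":0,"hand":1},{"dx":0,"dy":0,"dz":-40,"rx":0,"ry":0,"rz":0,"hand":1},{"dx":0,"dy":0,"dz":-40,"rx":0,"ry":0,"rz":0,"hand":1},{"dx":0,"dy":0,"dz":-40,"rx":0,"ry":0,"rz":0,"hand":1},{"dx":-30,"dy":0,"dz":0,"rx":0,"ry":0,"rz":0,"hand":1},{"dx":-30,"dy":0,"dz":0,"rx":0,"ry":0,"rz":0,"hand":1},{"dx":0,"dy":0,"dz":0,"rx":0,"ry":0,"rz":0,"hand":1},{"dx":0,"dy":0,"dz":0,"rx":0,"ry":0,"rz":0,"hand":1}]'
python3 blue.py w13; python3 to.py .4965 .2185 .0765
python3 - <<'E'
from h import *
a=cv2.imread("pics/top0.png"); 
c,im,d=grab("top","top1")
for t in ["mouse","mug","radio","pencil","sample_bottle","blue_case","tray","padlock"]:
    q=bot.tip_of("top",t)
    if q: print(t,round(q[0]["score"],2),np.round(px2w(c,*q[0]["centre"],z=0),3)[:2])
m=bot.trace("top","mushroom"); 
if m:
    v,u=np.nonzero(m[0]["region"]); print("mushroom z pct",np.percentile([px2w(c,y,x,d=d[y,x])[2] for y,x in zip(v,u)],[50,90,98]))
E
```

```text
clock: 13.6
position: [0.445, 0.2531, 0.2284]
tool_rot: [3.136, 0.006, -0.569]
force: [-0.6, -0.4, -0.6]
grip_width: -0.0003
blue 1096 0.0834610993800857 [0.49540142 0.21938585 0.08337301] [0.0269011  0.0267804  0.00575417] [0.49569501 0.21931691 0.0834435 ]
green 1231 0.08367112346383149 [0.55410598 0.23150957 0.08365856] [0.02615699 0.02648374 0.00566792] [0.55412153 0.23129563 0.0836586 ]
13.65 [0.4459 0.2522 0.2284] [ 3.136  0.005 -0.571] [0.65 0.61 1.6 ] delta mm tool [ 61.6   0.2 151.6]
mouse 0.57 [ 0.523 -0.002]
mug 0.6 [0.703 0.257]
pencil 0.53 [ 0.358 -0.075]
sample_bottle 0.79 [0.746 0.138]
blue_case 0.58 [ 0.744 -0.173]
tray 0.97 [ 0.48  -0.487]
padlock 0.77 [ 0.474 -0.516]
mushroom z pct [0.08274998 0.08668515 0.08857468]
```

View pics/top1.png

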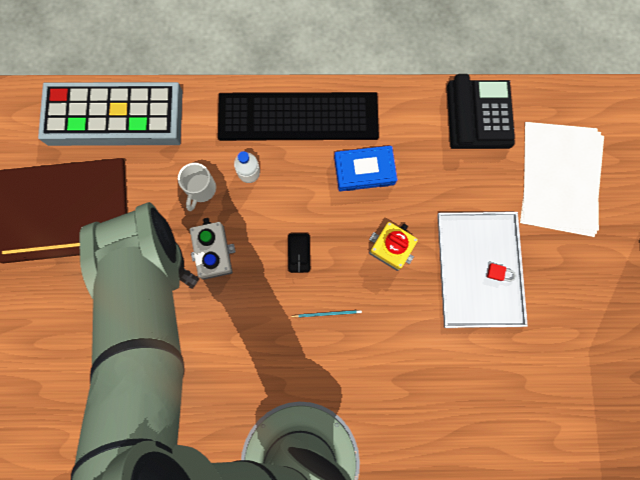

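In the top view everything is where it was; the radio is under the arm. The mushroom trace gave z around 0.083–0.089, which doesn't fit the head. I'll read the depth at the head directly, near row 240, column 398.

Run:
```python
from h import *
c,im,d=grab("top","top2")
m=bot.trace("top","mushroom"); print([(round(q["score"],2),np.round(q["box"])) for q in m])
z=[px2w(c,y,x,d=d[y,x])[2] for y in range(230,255) for x in range(385,412) if im[y,x,0]>120 and im[y,x,1]<80]
print(len(z),np.percentile(z,[50,90,98]))
a=cv2.imread("pics/top0.png")[:,:,::-1].astype(int)
print("moved px mouse/pencil/case/mug/bottle regions:",[(abs(a[r]-im[r]).max(-1)>60).sum() for r in (np.s_[225:280,280:318],np.s_[300:325,285:370],np.s_[135:195,325:405],np.s_[150:215,170:220],np.s_[145:185,230:265],)])
```

```text
[(0.69, array([384., 233., 409., 253.]))]
360 [0.09950047 0.11611475 0.12000504]
moved px mouse/pencil/case/mug/bottle regions: [np.int64(0), np.int64(725), np.int64(0), np.int64(1160), np.int64(0)]
```

```bash
python3 -c "
from workcell import bot
print(bot.observe()['force']); print(bot.job_done())"
```

```text
[-0.1989003  -0.62029362 -0.35928822]
the job is handed in; nothing more can be done
None
```

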